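Index the decorating wheel and clip in a tile

TASK

Turn the decorating wheel, by pushing one of its black studs, on past its first click stop to the blue-marked stop, so that the yellow pawl sits in the blue notch. Then take the tile from its wooden block, tuck one short edge under the blue lip of the wheel's cradle, lower the other edge and press it down until the spring clip snaps over it and the tile lies flat, white face up, with the wheel still on the blue stop. Leave the pots and other things around where they are.

Things in the scene. Friction and masses are not known exactly. Their poses are not given: they have to be found in the camera images.
- wheel (a joint): wheel head angle about its upright axis, rad, counter-clockwise seen from above. 0: on the blue stop; first, unmarked stop at -1.047; starts between -2.2 and -1.55; range -2.6 to +0.7. Friction about 1 N at a stud. Riding over a rim bump (two per stop, 0.087 rad either side) takes 5 to 14 N there, then the head jumps ahead into the notch. Let go within 0.06 rad of a stop it is drawn in
- cradle (a point): tile cradle's centre, on the wheel axis, level with the tops of its two rest bars (72 mm above the table). Turns with the wheel: x to the blue lip, z up. Tile home: its underside centre is here. Bars 22 mm wide at x = +-45, 62 mm long in y. 8 mm guide pins at x = +-45, y = +-36 mm (64 mm free between), tops 6 mm above this point. Aluminium disc: 224 mm across, top 14 mm below here
- lip (a point): middle of the blue lip's inner lower edge, 47.5 mm from the wheel axis along the cradle's x and 16.5 mm above the rest bars; the lip is 5 mm thick, 74 mm wide in y, and reaches 14 mm out from here to its back stop (a blue wall 10 mm thick)
- clip_nose (a point): centre (clip at rest) of the spring clip's orange roller nose, 16 mm thick, 48 mm long in y, at the -x end of the cradle: 63 mm from the axis, 18.2 mm above the rest bars. Steel plate below it, face at x = -61.5 mm. The nose reaches 5 mm over the end of a seated tile, rolls freely and gives up to 9 mm outward against a spring of 8 to 12 N; pressing the tile past it takes 5 to 10 N
- stud_left (a point): centre of the top of one black push stud on the wheel, a fixed upright cylinder 16 mm in diameter and 40 mm tall (from the disc top, 58 mm, to 98 mm above the table), at y = +92 mm in the cradle's axes, 92 mm from the wheel axis
- stud_right (a point): the same for the other stud, at y = -92 mm in the cradle's axes
- blue_notch (a point): point on the wheel midway between the two blue rim bumps, where the pawl roller's centre must sit, 125 mm from the axis, 49 mm above the table; it turns with the wheel; a blue stripe on the disc points to it
- pawl_seat (a point): fixed point on the base: the yellow roller's centre (16 mm roller on a radial spring) when it is in a notch, 125 mm from the axis, 49 mm above the table. Its grey housing outside the rim reaches 190 mm from the axis and 57 mm height
- tile: terracotta tile with white top face, 120 (its x) by 60 (its y) by 10 mm, about 0.17 kg; origin at the centre of its underside, z up through the white face. It lies along a block, overhanging it by about 10 mm on each long side
- block: wooden block under the tile, 85 by 40 by 30 mm high, fixed to the table; origin at the centre of its underside
- tumbler: brown clay tumbler, 84 mm across, 95 mm tall, origin under its centre; leave alone
- beaker: darker clay beaker, 72 mm across, 75 mm tall, origin under its centre; leave alone
- bowl: terracotta bowl, 150 mm across, 45 mm tall, origin under its centre; leave alone
- glaze_jar: clear jar with blue cap, 70 mm across, 75 mm tall, origin under its centre; leave alone
- sponge: yellow sponge-like pad 90 by 60 by 30 mm, origin under its centre; leave alone
- stilt: white ceramic kiln prop 60 mm across, 50 mm tall, origin under its centre; leave alone
- spatula: flat wooden-handled spatula lying on the table at the right; leave alone

How it is judged:
By the outcome, as a careful person would: the job done as asked, in the order asked, and still so for the second after the job is handed in, with the robot touching nothing.
It also fails if it takes over 72 s, if anything falls off the work surface, if the arm or the gripper's body presses on something with over 40 N, if the wrist force passes 120 N, or if a joint passes its speed limit or range.

ROBOT

A 6-joint arm with a two-finger parallel gripper is mounted at the origin on the work surface. World frame = base frame: x ahead of the robot, y to its left, z up, the work surface at z = 0. Lengths are in m, angles in rad, forces in N, time in s.
With the tool pointing down it reaches from about 0.275 to 0.875 m from the base axis. Payload 12.5 kg.
Tool frame: the origin (TCP) lies on the centre line of the jaws, within the pads' length; the fingertips stand r.finger_overhang ahead of it and the grasp point (between the pads) lies 3 mm ahead of it (r.finger_overhang is the distance from the TCP to the fingertips, in m); z points along the fingers, y is the direction in which the jaws open and shut (so a half turn about z gives the same grasp; the last joint's range is limited). The gripper opens to 85 mm and grips with 20 to 120 N. Pads are 22 mm wide; open, the fingers measure 114 mm over their backs; the gripper's body (76 mm by 85 mm) begins 54 mm behind the grasp point. The pads swing forward as they close: fully open they stand 13 mm farther back than shut.
Start: joints at [1.164, 0.351, 1.652, -0, 1.139, -0.085], TCP at [0.174, 0.522, 0.253] pointing down, gripper open.
Joint ranges: [-2.75, 2.75], [-0.79, 2.1], [0.01, 2.65], [-1.57, 4.71], [0.07, 3.14], [-2.87, 2.87]. Speed limits (rad/s): [2.22, 2.22, 2.79, 3.14, 3.14, 3.14].

INTERFACE

Orientations are given as a unit quaternion [x, y, z, w].
In Python, from cell import r, optics gives the robot as it stands. The module is installed in compiled form; this text tells all that it offers. Calls block until the motion is done:
- r.move_to(position, orientation): joint-space move of the TCP to a pose.
- r.move_linear(position, rot=None, vel=0.15): straight line of the TCP; rot=None keeps the orientation; vel is the mean speed in m/s.
- r.set_joints(angles): joint-space move.
- r.set_gripper(opening, squeeze=None): opening from 0.0 (shut) to 1.0 (fully open); squeeze is the grip in N (None keeps the last); returns when the fingers have stopped.
- r.sleep(seconds).
- r.inverse_kinematics(position, orientation): joint angles nearest the present ones, or None.
- optics.get_image(name): name is "scene" or "top" or "wrist"; returns a dict with "pixels" (384x512x3 uint8, red, green, blue), "depth" (384x512 float32, m along the optical axis (not along the pixel's ray), 0 where there is no reading), "fx", "fy", "cx", "cy" (pixels), "D" ([k1, k2, p1, p2, k3] as OpenCV has them; the pictures are not rectified), "camera_from_world" (4x4, takes a point from world to camera coordinates); the wrist camera has in their place "mount" (4x4, takes a point from camera to tool coordinates, whose origin is the TCP and whose axes are the flange's). Camera axes: x right, y down, z forward; pixel columns grow to the right and rows downward; lengths in m; the calibration is good to about 2 mm. A picture is of the moment at which its call begins: read the wrist's pose just before it.
A pose or a line that the arm cannot do raises r.PlanningError and nothing moves.
- r.hand_in(): hands the job in, once; it reports no verdict.
Readings, each from a call of its own:
- r.current_t(): time.
- r.current_q(): joint angles.
- r.current_qvel(): joint speeds.
- r.current_effort(): joint torques, N m.
- r.current_tool_pos(): TCP position.
- r.current_ee_rot(): TCP orientation.
- r.current_contact_force(): force on the tool from outside, world axes, zero at the start.
- r.current_torque(): the same for the moment, N m.
- r.current_opening(): opening from 0.0 (shut) to 1.0 (fully open).
Only numpy, scipy, OpenCV 4.12 (cv2) and the standard library are available. Lean on these libraries where they do the work, as an engineer would, in place of code of your own. Each camera call takes 0.05 s, during which the arm holds its last target. There are 200 camera calls.

## Working session

There is one attempt and no reset: what is moved stays moved. The work goes in short steps, each a Python script; the robot and the scene stay as the last script left them, time stands still between calls to the robot, and variables do not carry over. Pictures are saved under pics/ and viewed, about 8 in all and at most 12, crops included, and the job is handed in when it is done.

```bash
mkdir -p pics; ls
cat > h.py <<'E'
import numpy as np, cv2
from cell import r, optics
from scipy.spatial.transform import Rotation as R
def save(im,name,crop=None,s=1):
    p=im["pixels"][:,:,::-1]
    if crop: x0,y0,x1,y1=crop; p=p[y0:y1,x0:x1]
    cv2.imwrite("pics/"+name,cv2.resize(p,None,fx=s,fy=s,interpolation=cv2.INTER_CUBIC))
def cw(im,pose=None):
    if "camera_from_world" in im: return np.linalg.inv(im["camera_from_world"])
    T=np.eye(4);T[:3,3]=pose[0];T[:3,:3]=R.from_quat(pose[1]).as_matrix()
    return T@im["mount"]
def ray(im,uv,pose=None):
    K=np.array([[im["fx"],0,im["cx"]],[0,im["fy"],im["cy"]],[0,0,1.]])
    n=cv2.undistortPoints(np.array([[uv]],float),K,np.array(im["D"],float))[0,0]
    M=cw(im,pose); return M[:3,3],M[:3,:3]@np.array([n[0],n[1],1])
def at_z(im,uv,z,pose=None):
    o,d=ray(im,uv,pose); return o+d*(z-o[2])/d[2]
def at_depth(im,uv,pose=None):
    o,d=ray(im,uv,pose); return o+d*im["depth"][int(round(uv[1])),int(round(uv[0]))]
E
cat > a.py <<'E'
from h import *
import pickle
t=optics.get_image("top"); s=optics.get_image("scene")
pickle.dump((t,s),open("im0.pkl","wb"))
save(t,"top0.png",s=1.5); save(s,"scene0.png",s=1.5)
print(r.finger_overhang,r.current_t(),r.current_ee_rot(),np.linalg.inv(t["camera_from_world"]).round(3))
E
python3 a.py
```

```text
pics
0.022 0.1 [ 1.60179976e-01  9.87087700e-01 -4.86468313e-04 -1.10112901e-04] [[-0.027 -0.999  0.035  0.535]
 [-1.     0.028  0.01  -0.033]
 [-0.011 -0.035 -0.999  1.329]
 [ 0.     0.     0.     1.   ]]
```

View pics/top0.png

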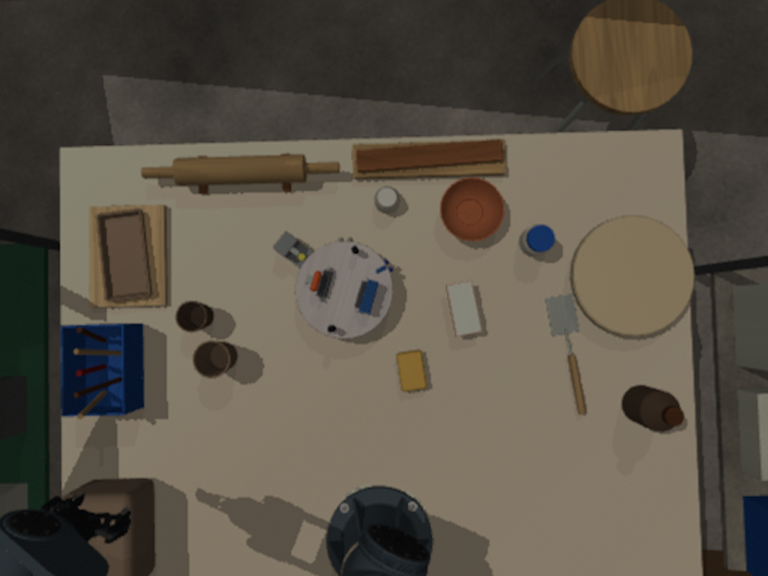

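View pics/scene0.png

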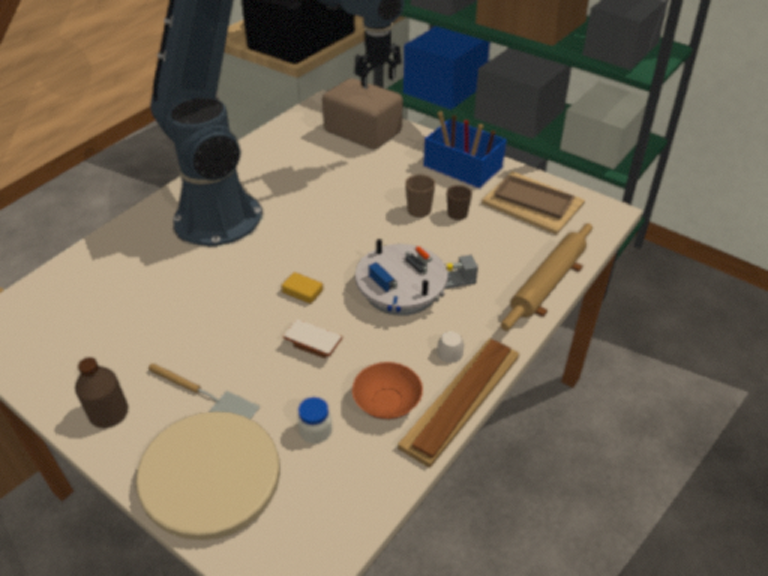

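Top view (1.5x): wheel centre is near (344,289), studs (355,250) and (332,328), pawl (301,257), blue notch (385,267), lip (369,297), clip (315,281) and tile about (464,309). Next: rough positions, then wrist-camera views.

```bash
cat > b.py <<'E'
from h import *
import pickle
t,s=pickle.load(open("im0.pkl","rb"))
for n,uv,z in [("centre",(344,289),.058),("s1",(355,250),.098),("s2",(332,328),.098),("pawl",(301,257),.055),("notch",(384,267),.058),("lip",(369,297),.09),("clip",(315,281),.095),
 ("t1",(448,284),.04),("t2",(471,281),.04),("t3",(482,331),.04),("t4",(458,336),.04),("sponge",(411,371),.03),("tumbler",(215,359),.095),("stilt",(386,200),.05),("bowl",(472,210),.045),("jar",(540,238),.075)]:
    uv=np.array(uv)/1.5; print(n,at_z(t,uv,z).round(3),at_depth(t,uv).round(3))
# wrist: mount info
w=optics.get_image("wrist"); print(w["mount"].round(3),w["fx"],w["cx"])
E
python3 b.py
```

```text
centre [0.586 0.064 0.058] [0.586 0.064 0.06 ]
s1 [0.67  0.034 0.098] [0.671 0.034 0.096]
s2 [0.5   0.089 0.098] [0.5   0.089 0.097]
pawl [0.663 0.161 0.055] [0.663 0.161 0.051]
notch [ 0.634 -0.028  0.058] [ 0.634 -0.028  0.06 ]
lip [0.566 0.006 0.09 ] [0.566 0.006 0.091]
clip [0.604 0.125 0.095] [0.604 0.124 0.1  ]
t1 [ 0.592 -0.175  0.04 ] [ 0.592 -0.175  0.035]
t2 [ 0.597 -0.228  0.04 ] [ 0.599 -0.234  0.001]
t3 [ 0.482 -0.249  0.04 ] [ 0.48  -0.256 -0.001]
t4 [ 0.472 -0.194  0.04 ] [ 0.47  -0.199 -0.004]
sponge [ 0.394 -0.084  0.03 ] [ 0.393 -0.084  0.023]
tumbler [0.439 0.349 0.095] [0.431 0.377 0.005]
stilt [ 0.789 -0.037  0.05 ] [ 0.789 -0.037  0.051]
bowl [ 0.761 -0.235  0.045] [ 0.769 -0.242 -0.002]
jar [ 0.688 -0.38   0.075] [ 0.688 -0.38   0.077]
[[ 0.001 -0.953 -0.301  0.078]
 [ 1.     0.001  0.    -0.001]
 [ 0.    -0.301  0.953 -0.121]
 [ 0.     0.     0.     1.   ]] 322.782184832373 254.02264269446056
```

```bash
cat > c.py <<'E'
from h import *
import pickle
for q in ([1,0,0,0],[0,1,0,0]): print(q,r.inverse_kinematics([.50,-.04,.33],q))
# cage orientations
C=np.array([.585,.0615]); 
for fl in (0,180):
  for ph in (162,200,240,276):
    yaw=ph+fl; o=(R.from_euler('z',yaw,degrees=True)*R.from_quat([1,0,0,0])).as_quat()
    p=C+.092*np.array([np.cos(np.radians(ph)),np.sin(np.radians(ph))])
    print(fl,ph,np.round(r.inverse_kinematics([*p,.09],o),2) if r.inverse_kinematics([*p,.09],o) is not None else None)
r.move_to([.50,-.04,.33],[1,0,0,0])
pose=(r.current_tool_pos(),r.current_ee_rot())
w=optics.get_image("wrist"); pickle.dump((w,pose),open("w1.pkl","wb")); save(w,"w1.png",s=1.5); print(r.current_t())
E
python3 c.py
```

```text
[1, 0, 0, 0] [-1.72667106e-01  1.89189398e-01  1.67213336e+00 -4.44089210e-16
  1.28026990e+00  1.39812922e+00]
[0, 1, 0, 0] [-1.72667106e-01  1.89189398e-01  1.67213336e+00 -4.44089210e-16
  1.28026990e+00 -1.74346343e+00]
0 162 [ 0.09  0.51  1.89 -0.    0.74 -1.17]
0 200 [-0.03  0.5   1.91 -0.    0.73 -1.95]
0 240 [-0.12  0.56  1.8  -0.    0.78 -2.74]
0 276 None
180 162 [ 0.09  0.51  1.89 -0.    0.74  1.97]
180 200 [-0.03  0.5   1.91 -0.    0.73  1.19]
180 240 [-0.12  0.56  1.8  -0.    0.78  0.4 ]
180 276 [-0.13  0.64  1.65 -0.    0.86 -0.23]
2.5333
```

View pics/w1.png

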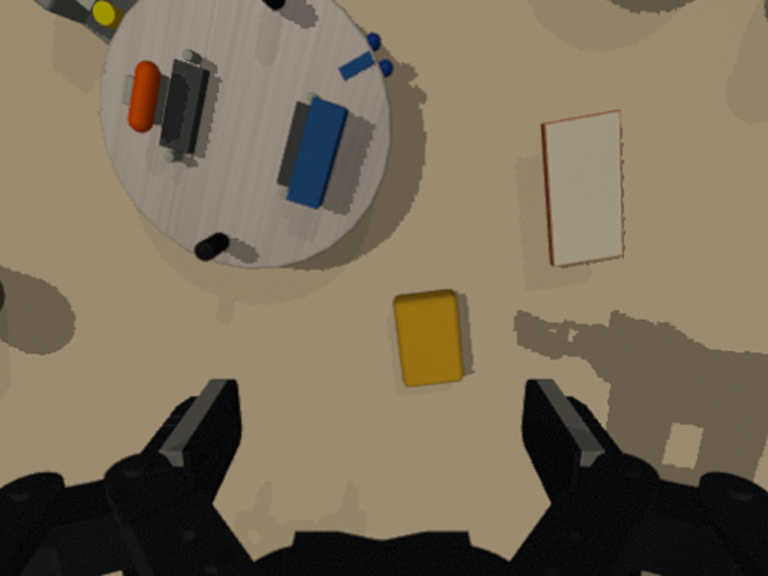

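Wrist view (1.5x): right stud top about (204,249), left stud at the top edge (272,0), blue bumps (374,41) and (386,67), pawl (105,13), lip (318,152), clip nose (144,96). White tile face corners are (547,123), (619,111), (624,257) and (554,265).

```bash
cat > d.py <<'E'
from h import *
import pickle
w,p=pickle.load(open("w1.pkl","rb"))
P={}
for n,uv,z in [("studR",(204,249),.098),("b1",(374,41),.049),("b2",(386,67),.049),("pawl",(105,13),.057),("clip",(144,96),.098),("c1",(147,66),.098),("c2",(141,126),.098),
 ("lipA",(347,106),.0935),("lipB",(321,207),.0935),("lipC",(290,200),.0935),("lipD",(316,98),.0935),
 ("t1",(547,123),.04),("t2",(619,111),.04),("t3",(624,257),.04),("t4",(554,265),.04)]:
    uv=np.array(uv)/1.5; P[n]=at_z(w,uv,z,p); print(n,P[n].round(4),at_depth(w,uv,p).round(3))
t=[P["t%d"%i] for i in range(1,5)]
print("tile",np.mean(t,0).round(4),[np.linalg.norm(t[i]-t[i-1]).round(4) for i in range(4)])
d=(t[0]+t[1]-t[2]-t[3]);print("yaw",np.degrees(np.arctan2(d[1],d[0])))
# rim ellipse from the disc: colour/height mask in depth
rows,cols=np.mgrid[0:384:2,0:512:2]
pts=np.array([at_depth(w,(c,v),p) for v,c in zip(rows.ravel(),cols.ravel()) if v<200 and c<290])
m=(abs(pts[:,2]-.058)<.004); q=pts[m][:,:2]; q=q[np.linalg.norm(q-[.585,.0615],axis=1)<.125]
h=cv2.convexHull(q.astype(np.float32)); (c,rad)=cv2.minEnclosingCircle(h); print("disc",c,rad,pts[m][:,2].mean())
E
python3 d.py
```

```text
studR [0.4976 0.0908 0.098 ] [0.498 0.09  0.099]
b1 [ 0.6454 -0.035   0.049 ] [ 0.644 -0.035  0.058]
b2 [ 0.6277 -0.044   0.049 ] [ 0.627 -0.044  0.058]
pawl [0.6609 0.1578 0.057 ] [0.661 0.158 0.057]
clip [0.6027 0.1197 0.098 ] [0.603 0.12  0.098]
c1 [0.6212 0.1149 0.098 ] [0.621 0.116 0.096]
c2 [0.5836 0.1245 0.098 ] [0.584 0.125 0.096]
lipA [ 0.5974 -0.0169  0.0935] [ 0.599 -0.015  0.059]
lipB [0.5282 0.0035 0.0935] [0.524 0.008 0.06 ]
lipC [0.5332 0.0259 0.0935] [0.533 0.026 0.095]
lipD [0.6024 0.0043 0.0935] [0.602 0.004 0.093]
t1 [ 0.5882 -0.1731  0.04  ] [ 0.588 -0.173  0.039]
t2 [ 0.5971 -0.2291  0.04  ] [ 0.599 -0.248 -0.   ]
t3 [ 0.4785 -0.2514  0.04  ] [ 0.469 -0.271  0.002]
t4 [ 0.4712 -0.1917  0.04  ] [ 0.471 -0.192  0.04 ]
tile [ 0.5337 -0.2113  0.04  ] [np.float64(0.1184), np.float64(0.0567), np.float64(0.1207), np.float64(0.0602)]
yaw 9.848650161717238
disc (0.5908127427101135, 0.06460332870483398) 0.11892730742692947 0.05821953037836368
```

```bash
cat > e.py <<'E'
from h import *
import pickle
C=np.array([.584,.061])
def pose(ph,z):
    a=np.radians(ph); o=(R.from_euler('z',ph+180,degrees=True)*R.from_quat([1,0,0,0])).as_quat()
    return [*(C+.092*np.array([np.cos(a),np.sin(a)])),z],o
r.set_gripper(.32,60)
p0=162.5; r.move_to(*pose(p0,.2)); r.move_linear(pose(p0,.086)[0]); print(r.current_contact_force())
end=162.6+114.0
for ph in [*np.arange(168,end+1,6),end+2.2,end]:
    p,o=pose(ph,.086); r.move_linear(p,o,vel=.08); f=r.current_contact_force(); a=np.radians(ph)
    print(round(ph,1),"tang",np.round(f[:2]@[-np.sin(a),np.cos(a)],1),"f",np.round(f,1))
    if np.linalg.norm(f)>35: print("STOP");break
print(r.current_t(),r.current_opening())
E
python3 e.py
```

```text
[-0.54123919  0.16918343 -0.18042535]
168.0 tang -0.1 f [ 0.8 -0.   0.8]
174.0 tang -0.0 f [ 0.4 -0.  -0. ]
180.0 tang 0.3 f [-0.4 -0.3 -0.6]
186.0 tang 0.8 f [ 0.  -0.8  0.3]
192.0 tang -0.8 f [ 1.1  1.  -0.6]
198.0 tang -0.2 f [0.6 0.3 0.4]
204.0 tang -0.2 f [0.1 0.3 0. ]
210.0 tang -3.3 f [-1.7  2.8  0.3]
216.0 tang 0.7 f [ 0.5 -0.5 -0.2]
222.0 tang -0.5 f [-0.8 -0.1  0.3]
228.0 tang -0.1 f [-0.   0.1 -0.3]
234.0 tang -0.3 f [-0.4 -0.   0.5]
240.0 tang -0.2 f [-0.2 -0.1 -0.6]
246.0 tang 0.1 f [0.3 0.3 0.8]
252.0 tang -0.6 f [-0.6  0.  -0.3]
258.0 tang 0.2 f [-0.  -1.3  0.3]
264.0 tang 0.4 f [0.4 0.5 0.4]
270.0 tang -0.5 f [-0.5 -0.2 -0. ]
276.0 tang -1.1 f [-1.1 -0.5 -0.1]
278.8 tang 0.0 f [0.  0.  0.8]
276.6 tang 1.1 f [ 1.2 -0.3 -0.4]
10.35 0.3164257214459839
```

```bash
cat > f.py <<'E'
from h import *
import pickle
p=r.current_tool_pos(); r.move_linear([p[0],p[1],.2],vel=.2)
r.move_to([.53,-.02,.30],[1,0,0,0])
pose=(r.current_tool_pos(),r.current_ee_rot())
w=optics.get_image("wrist"); pickle.dump((w,pose),open("w2.pkl","wb")); save(w,"w2.png",s=1.5); print(r.current_t(),pose)
E
python3 f.py
```

```text
12.6083 (array([ 0.52995052, -0.02000215,  0.29936141]), array([ 9.99999729e-01,  5.21924934e-04, -5.15734248e-04, -6.51756023e-05]))
```

View pics/w2.png

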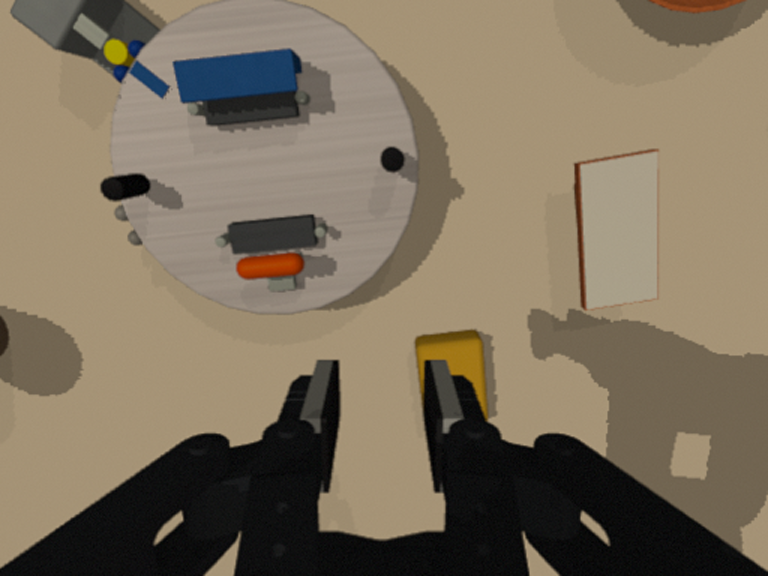

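Wrist view 2 (1.5x): the yellow pawl (116,51) sits between the two blue bumps (137,47) and (121,74), so the wheel is on the blue stop. Stud tops are at (112,188) and (392,159), the lip's inner edge runs (180,103) to (299,91), the nose is at (270,266), and the tile's white corners are (581,165), (657,153), (658,299) and (587,307).

```bash
cat > g.py <<'E'
from h import *
import pickle
w,p=pickle.load(open("w2.pkl","rb"))
P={}
for n,uv,z in [("SL",(111,188),.098),("SR",(392,159),.098),("lipC",(180,103),.091),("lipD",(299,91),.091),("noseL",(241,267),.094),("noseR",(300,264),.094),
 ("pA",(193,110),.078),("pB",(303,98),.078),("pC",(222,240),.078),("pD",(320,232),.078),
 ("t1",(581,165),.04),("t2",(657,153),.04),("t3",(658,299),.04),("t4",(587,307),.04),("pawl",(116,51),.057)]:
    uv=np.array(uv)/1.5; P[n]=at_z(w,uv,z,p)[:2]; print(n,P[n].round(4),at_depth(w,uv,p).round(3))
ang=lambda d:np.degrees(np.arctan2(d[1],d[0]))
print("C stud",(P["SL"]+P["SR"])/2,ang(P["SL"]-P["SR"])-90,np.linalg.norm(P["SL"]-P["SR"]))
print("C pins",(P["pA"]+P["pB"]+P["pC"]+P["pD"])/4,ang(P["pA"]+P["pB"]-P["pC"]-P["pD"]),ang(P["pA"]-P["pB"]+P["pC"]-P["pD"])-90)
t=[P["t%d"%i] for i in range(1,5)]
print("tile",np.mean(t,0).round(4),[np.linalg.norm(t[i]-t[i-1]).round(4) for i in range(4)])
d=(t[0]+t[1]-t[2]-t[3]);print("yaw",ang(d),ang(t[0]-t[1]+t[3]-t[2])-90)
# tile by depth: top face points
v,u=np.mgrid[80:215,370:450]; q=np.array([at_depth(w,(a,b),p) for a,b in zip(u.ravel(),v.ravel())])
m=abs(q[:,2]-.040)<.003; print(m.sum(),q[m,2].mean(),cv2.minAreaRect((q[m,:2]*1000).astype(np.float32)))
v,u=np.mgrid[0:215,60:290:1]; q=np.array([at_depth(w,(a,b),p) for a,b in zip(u.ravel(),v.ravel())])
m=(abs(q[:,2]-.058)<.003)&(np.linalg.norm(q[:,:2]-[.584,.061],axis=1)<.125)
h=cv2.convexHull((q[m,:2]*1000).astype(np.float32)); print("disc ellipse",cv2.fitEllipse(h),cv2.minEnclosingCircle(h))
E
python3 g.py
```

```text
SL [0.5745 0.1547] [0.574 0.155 0.098]
SR [ 0.5933 -0.0281] [ 0.593 -0.028  0.098]
lipC [0.6267 0.1062] [0.629 0.119 0.057]
lipD [0.6341 0.0307] [0.635 0.033 0.078]
noseL [0.5205 0.0761] [0.522 0.075 0.099]
noseR [0.5228 0.035 ] [0.523 0.035 0.095]
pA [0.6233 0.1032] [0.623 0.103 0.078]
pB [0.631  0.0303] [0.631 0.03  0.078]
pC [0.5363 0.0927] [0.536 0.092 0.079]
pD [0.5423 0.0224] [0.542 0.022 0.077]
t1 [ 0.5868 -0.1728] [ 0.587 -0.173  0.041]
t2 [ 0.5955 -0.2286] [ 0.596 -0.228  0.042]
t3 [ 0.4799 -0.2496] [ 0.466 -0.274 -0.001]
t4 [ 0.4727 -0.1922] [ 0.473 -0.192  0.04 ]
pawl [0.6614 0.1583] [0.661 0.158 0.057]
C stud [0.58388968 0.06332957] 5.897629020404466 0.18373487385682336
C pins [0.58321361 0.06215752] 5.99856321185418 5.445163313796371
tile [ 0.5337 -0.2108] [np.float64(0.1157), np.float64(0.0565), np.float64(0.1175), np.float64(0.0578)]
yaw 9.988258661674061 7.953680557298057
5150 0.04028305411619732 ((534.1990966796875, -209.58584594726562), (121.31365203857422, 60.3310432434082), 9.979713439941406)
disc ellipse ((584.6644897460938, 67.5068359375), (222.64279174804688, 234.1551513671875), 163.26571655273438) ((586.8983764648438, 68.01651000976562), 117.74879455566406)
```

```bash
cat > i.py <<'E'
from h import *
import pickle
r.set_gripper(1.0)
out=[];L=[]
for fl in (0,180):
    o=(R.from_euler('z',5.9+fl,degrees=True)*R.from_quat([1,0,0,0])).as_quat()
    r.move_to([.5837,.0625,.20],o); r.sleep(.1)
    pose=(r.current_tool_pos(),r.current_ee_rot()); w=optics.get_image("wrist"); L.append((w,pose))
    out.append(cv2.resize(w["pixels"][117:267,206:306,::-1],None,fx=4,fy=4,interpolation=cv2.INTER_CUBIC))
pickle.dump(L,open("w3.pkl","wb")); cv2.imwrite("pics/w3.png",np.hstack(out)); print(r.current_t(),r.current_q())
# fingertip distance ahead of the TCP (pad tip corner at tool x=+11 mm) in the two older views
for f,uv in (("w2.pkl",(338,361)),("w1.pkl",(240,380))):
    w,p=pickle.load(open(f,"rb")); o,d=ray(w,np.array(uv)/1.5,([0,0,0],[0,0,0,1])); print(f,(o+d*(.011-o[0])/d[0]).round(4))
E
python3 i.py
```

```text
16.775 [ 2.73647379e-02  4.75078058e-01  1.60539728e+00  3.72612424e-06
  1.06112383e+00 -1.64611372e+00]
w2.pkl [ 0.011  -0.0121  0.014 ]
w1.pkl [ 0.011  -0.0386  0.0018]
```

View pics/w3.png

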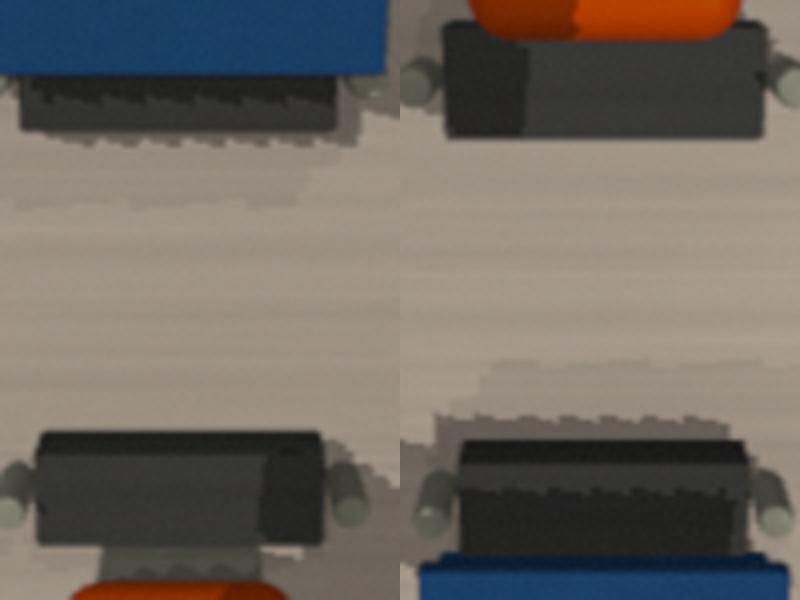

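Left half: lip-bar inner corners (20,130) and (336,130), clip-bar inner corners (40,455) and (322,455), pins (10,512) and (352,510). Right half, flipped view: clip bar (46,137) and (364,137), lip bar (61,463) and (347,463), pins (29,520) and (376,518).

```bash
cat > j.py <<'E'
from h import *
import pickle
L=pickle.load(open("w3.pkl","rb"))
ang=lambda d:np.degrees(np.arctan2(d[1],d[0]))
A=[[(20,130),(336,130),(322,455),(40,455)],[(347,463),(61,463),(46,137),(364,137)]]  # lip +y, lip -y, clip -y, clip +y
pins=[[(10,512),(352,510)],[(376,518),(29,520)]]
for (w,p),c,q in zip(L,A,pins):
    P=np.array([at_z(w,np.array(u)/4+[206,117],.072,p)[:2] for u in c])
    Q=np.array([at_z(w,np.array(u)/4+[206,117],.078,p)[:2] for u in q])
    print(P.mean(0).round(4),"yaw",ang(P[0]+P[1]-P[2]-P[3]).round(2),ang(P[0]-P[1]+P[3]-P[2])-90,"len",[np.linalg.norm(P[i]-P[i-1]).round(4) for i in range(4)],"pins mid",Q.mean(0).round(4),ang(Q[0]-Q[1])-90)
E
python3 j.py
```

```text
[0.5833 0.0629] yaw 6.23 5.868363524719797 len [np.float64(0.0688), np.float64(0.0616), np.float64(0.0688), np.float64(0.0595)] pins mid [0.5391 0.0581] 6.223751874857911
[0.5835 0.0641] yaw 5.94 5.954786693702687 len [np.float64(0.0689), np.float64(0.0601), np.float64(0.0689), np.float64(0.0617)] pins mid [0.6278 0.0684] 6.328478341372815
```

```bash
cat > k.py <<'E'
from h import *
import pickle
o=(R.from_euler('z',9.9+180,degrees=True)*R.from_quat([1,0,0,0])).as_quat()
T=np.array([.534,-.2103])
r.move_to([*T,.14],o); r.move_linear([*T,.036],vel=.15); print("f",r.current_contact_force())
r.set_gripper(0,70); print("open",r.current_opening(),r.current_contact_force())
r.move_linear([*T,.15],vel=.15); r.sleep(.2); print("lift",r.current_opening(),r.current_contact_force())
pose=(r.current_tool_pos(),r.current_ee_rot()); w=optics.get_image("wrist"); pickle.dump((w,pose),open("w4.pkl","wb")); save(w,"w4.png",s=1.5); print(r.current_t(),pose)
E
python3 k.py
```

```text
f [ 0.00369338  0.3971916  -0.55385097]
open 0.685789788458625 [-2.43943292  1.29163392  8.24076301]
lift 0.6846831001694594 [-0.27710932 -0.60223361 -1.32412345]
20.25 (array([ 0.53365403, -0.21015286,  0.1491209 ]), array([-8.62804321e-02,  9.96270597e-01,  3.82796795e-04, -6.61332489e-04]))
```

View pics/w4.png

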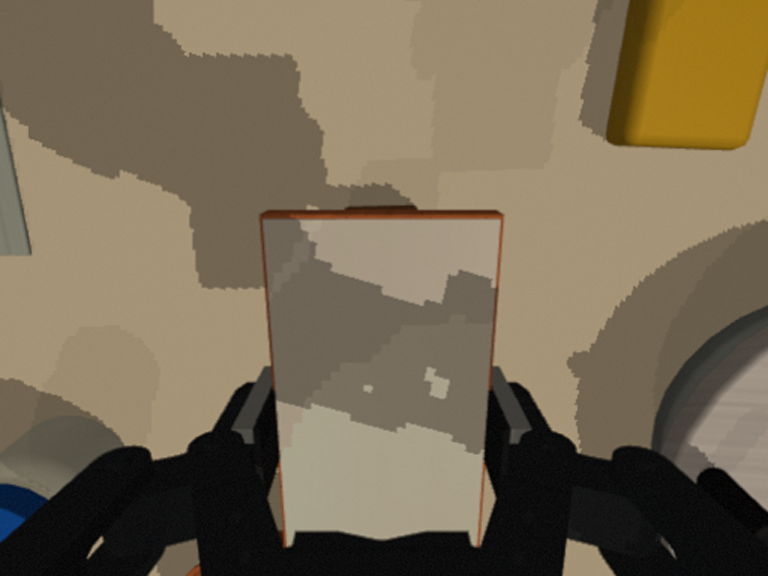

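The tile is held squarely. Its clip-end white edge runs (263,219) to (501,219), and the sides are parallel to the pads. I'll measure it in the tool frame with the depth image.

```bash
cat > l.py <<'E'
from h import *
import pickle
w,p=pickle.load(open("w4.pkl","rb")); I=([0,0,0],[0,0,0,1])
q=np.array([at_depth(w,(u,v),I) for v in range(150,340,4) for u in range(192,316,4)])
A=np.c_[q[:,:2],np.ones(len(q))]; c,*_=np.linalg.lstsq(A,q[:,2],rcond=None); res=q[:,2]-A@c
k=abs(res)<.003; c,*_=np.linalg.lstsq(A[k],q[k,2],rcond=None); print("plane z=ax+by+c",c.round(4),k.mean(),"tilt deg",np.degrees(c[:2]))
for uv in ((263,219),(501,219),(382,219),(285,543),(481,543)):
    o,d=ray(w,np.array(uv)/1.5,I); n=np.array([c[0],c[1],-1]); print(uv,(o-d*((n@o+c[2])/(n@d))).round(4))
E
python3 l.py
```

```text
plane z=ax+by+c [-0.0003 -0.0017 -0.0029] 0.9986559139784946 tilt deg [-0.01450636 -0.09995297]
(263, 219) [ 0.0593 -0.0295 -0.0029]
(501, 219) [ 0.0594  0.0284 -0.003 ]
(382, 219) [ 0.0594 -0.0005 -0.003 ]
(285, 543) [-0.0395 -0.0299 -0.0029]
(481, 543) [-0.0393  0.0297 -0.003 ]
```

```bash
cat > pl.py <<'E'
from h import *
C=np.array([.5834,.0633,.072]); YAW=6.05
RZ=R.from_euler('z',YAW,degrees=True)
def pose(xe,ze,t):
    a=np.radians(t); u=np.array([np.cos(a),0,-np.sin(a)]); n=np.array([np.sin(a),0,np.cos(a)])
    p=np.array([xe,0,ze])-.0606*u+.007*n
    return C+RZ.apply(p)+[0,0,.0008],(RZ*R.from_euler('y',t,degrees=True)*R.from_quat([0,1,0,0])).as_quat()
def go(xe,ze,t,vel,lim=15):
    p,o=pose(xe,ze,t); r.move_linear(p,o,vel=vel); f=RZ.inv().apply(r.current_contact_force())
    e=RZ.inv().apply(np.array(r.current_tool_pos())-p)*1000
    print((xe,round(ze,4),t),"f cradle",f.round(1),"err mm",e.round(1))
    if np.linalg.norm(f)>lim: raise SystemExit("STOP force")
E
cat > m.py <<'E'
from pl import *
p,o=pose(.038,.06,15); r.move_linear([.534,-.2103,.18],vel=.15)
r.move_linear(p,o,vel=.15)
go(.040,.015,15,.1); go(.040,.002,15,.05,8)
for x in (.045,.050,.054,.057): go(x,.0015,15,.03,8)
print(r.current_t(),r.current_opening())
E
python3 m.py
```

```text
(0.04, 0.015, 15) f cradle [ 0.7 -0.4 -0.8] err mm [ 0.1 -0.1  0.1]
(0.04, 0.002, 15) f cradle [-0.1  0.7 -2.6] err mm [-0.1  0.  -0.2]
(0.045, 0.0015, 15) f cradle [ 0.4  0.2 -2.5] err mm [ 0.3 -0.   0.1]
(0.05, 0.0015, 15) f cradle [-0.5 -0.3 -2.2] err mm [ 0.2  0.  -0. ]
(0.054, 0.0015, 15) f cradle [-0.7  0.2 -1.7] err mm [ 0.1 -0.  -0. ]
(0.057, 0.0015, 15) f cradle [-0.  -0.8 -1.7] err mm [ 0.1 -0.  -0. ]
24.7583 0.6790654027130951
```

Run:
```python
from h import *
s=optics.get_image("scene"); save(s,"s5.png",(205,130,335,225),6)
```

View pics/s5.png

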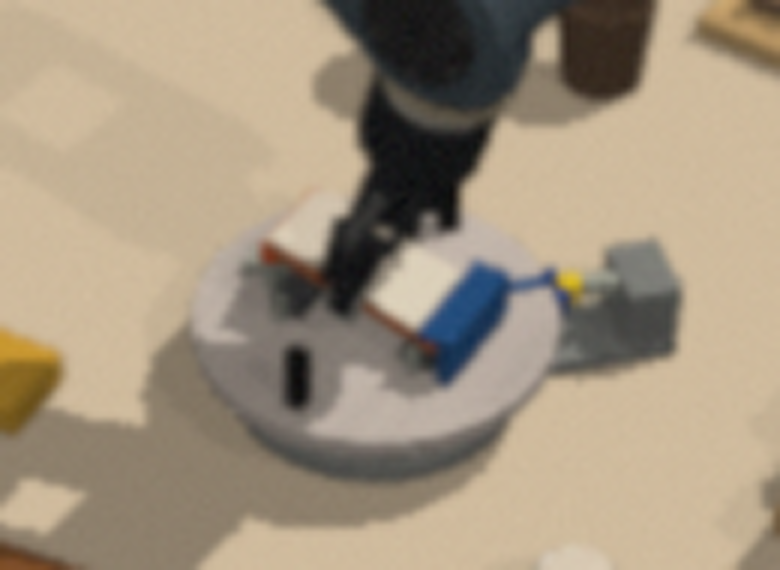

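The tile is tilted, with its front edge tucked under the blue lip (about (440,330)) and its rear end raised above the clip. The pawl (570,285) is still at the notch. Now I'll lower and press.

```bash
cat > n.py <<'E'
from pl import *
r.set_gripper(0,90)
for t in (13,11,9.5,8,6.5,5,3.5,2,1,0): go(.0597-.009*np.sin(np.radians(t)),.0015-.0015*(15-t)/15,t,.02,45)
go(.0597,-.001,0,.02,45)
print(r.current_t(),r.current_opening())
E
python3 n.py
```

```text
(np.float64(0.057675440510905215), 0.0013, 13) f cradle [-0.6 -0.4 -1.2] err mm [-0.3  0.   0.1]
(np.float64(0.0579827190416111), 0.0011, 11) f cradle [ 1.5 -0.9  0.3] err mm [ 0.2 -0.1  0.6]
(np.float64(0.0582145715472539), 0.0009, 9.5) f cradle [ 4.6 -0.5  6.6] err mm [ 1.4 -0.1  1.4]
(np.float64(0.058447442091359415), 0.0008, 8) f cradle [ 9.5 -0.5  1.2] err mm [ 2.2 -0.1  1.2]
(np.float64(0.05868117107608884), 0.0006, 6.5) f cradle [ 9.9 -0.2 -3.3] err mm [ 2.  -0.1  0.7]
(np.float64(0.05891559831527108), 0.0005, 5) f cradle [ 8.8 -0.2 -3.2] err mm [ 2.  -0.1  0.7]
(np.float64(0.05915056314418629), 0.0003, 3.5) f cradle [ 9.4 -0.4 -4.1] err mm [ 2.  -0.1  0.6]
(np.float64(0.05938590452967749), 0.0002, 2) f cradle [  7.2  -1.1 -13.8] err mm [ 1.1 -0.1 -0.4]
(np.float64(0.05954292834206445), 0.0001, 1) f cradle [ 1.9 -0.4 -7.7] err mm [-0.  -0.  -0.3]
(np.float64(0.0597), 0.0, 0) f cradle [ 0.6 -0.6 -2.5] err mm [-0.1  0.   0.2]
(0.0597, -0.001, 0) f cradle [-3.1  0.1  4.7] err mm [-0.   0.   0.7]
27.7917 0.675136205319881
```

```bash
cat > o.py <<'E'
from pl import *
import pickle
go(.0597,.000,0,.02,45)
r.set_gripper(1.0); print("f",r.current_contact_force())
p=np.array(r.current_tool_pos()); r.move_linear([p[0],p[1],.20],vel=.15)
o=(RZ*R.from_quat([0,1,0,0])).as_quat()
r.move_to([.575,.075,.30],o)
pose_=(r.current_tool_pos(),r.current_ee_rot()); w=optics.get_image("wrist"); pickle.dump((w,pose_),open("w6.pkl","wb")); save(w,"w6.png",s=1.5); print(r.current_t())
E
python3 o.py
```

```text
(0.0597, 0.0, 0) f cradle [ 0.4  0.5 -1.8] err mm [-0.1  0.  -0. ]
f [ 0.32088834 -0.1154931  -0.43807523]
29.9167
```

View pics/w6.png

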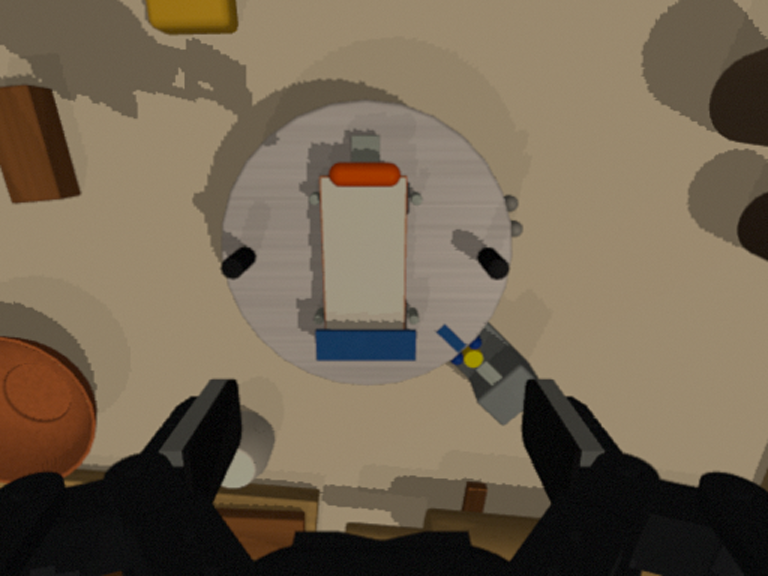

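The tile lies between the pins, with its far end under the lip (365,345) and the orange nose (365,175) over its other end. The pawl (473,359) is between the blue bumps. I'll check flatness by depth.

```bash
cat > q.py <<'E'
from h import *
import pickle
w,p=pickle.load(open("w6.pkl","rb"))
q=np.array([at_depth(w,(u,v),p) for v in range(128,208,2) for u in range(222,266,2)])
RZ=R.from_euler('z',6.05,degrees=True); l=RZ.inv().apply(q-[.5834,.0633,.072])
A=np.c_[l[:,:2],np.ones(len(l))]; c,*_=np.linalg.lstsq(A,l[:,2],rcond=None); k=abs(l[:,2]-A@c)<.004
c,*_=np.linalg.lstsq(A[k],l[k,2],rcond=None); print("top mm",1000*c[2],"tilt deg",np.degrees(c[:2]),k.mean())
print("z at -50,+45:",1000*(c[2]-.05*c[0]),1000*(c[2]+.045*c[0]))
print("bumps/pawl",[ at_z(w,np.array(u)/1.5,.057,p).round(4) for u in((458,360),(476,342),(473,359))])
for u in ((365,175),(365,188)): print(RZ.inv().apply(at_depth(w,np.array(u)/1.5,p)-[.5834,.0633,.072]).round(4))
E
python3 q.py
```

```text
top mm 10.352970783653516 tilt deg [-0.2099183   0.05432589] 0.8863636363636364
z at -50,+45: 10.536159061361978 10.188101333715903
bumps/pawl [array([0.6638, 0.1475, 0.057 ]), array([0.6463, 0.1596, 0.057 ]), array([0.6615, 0.1596, 0.057 ])]
[-0.0626  0.0012  0.0259]
[-0.0528  0.0007  0.0104]
```

```bash
python3 -c "
from cell import r
r.sleep(.3);print(r.current_contact_force(),r.current_t());r.hand_in()"
```

```text
[ 0.03260086 -0.2040702   0.06235917] 30.2167
the job is handed in; nothing more can be done
```

The tile is clipped in the cradle, white face up, and the wheel is on the blue stop. I handed the job in at about 30 s of the 72 s allowed. I turned the wheel with the right-hand stud held loosely between the open fingers, past the first stop to the blue one. Then I took the tile off its block, tucked one end under the blue lip at 15° and lowered it until the clip snapped over the other end.

Last checks, made just before the hand-in:
- **Wheel:** the yellow pawl sits between the two blue bumps.
- **Tile:** its top is 10.4 mm above the rest bars (10 expected), tilted 0.2°.
- **Clip:** the nose is back at its rest position and over the tile's end.
- **Robot:** it was touching nothing. The highest force I read, between moves, was about 16 N.
- **Surroundings:** nothing read as a knock during the moves. The last picture shows only part of the surroundings, and I did not measure the other objects again.

Nothing failed. The camera estimates of the cradle centre differed by 1 to 3 mm between views, so I averaged close views taken from opposite sides.

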